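# Tip bushings through a gated funnel into a jar

## Task

Fill the jar under the filling stand: open the gate with its quarter-turn lever, and raise the pan's pull bar so that all four bushings slide out of the tipping pan and drop through the funnel into the jar. Then let the pan back down level and turn the gate fully closed again. Keep the jar standing under the funnel and leave the other things on the bench alone.

Things in the scene. Friction and masses are not known exactly. Their poses are not given: they have to be found in the camera images.
- station: Filling stand fixed to the bench: grey base plate 190 x 270 x 8 mm, column on its +x side, steel funnel on its z axis (rim 148 mm across at z = 168 mm; throat 56 mm inside, lower end at z = 89 mm), tipping pan on its +y side, gate lever on its -y side. Origin at bench height under the funnel's centre; at yaw 0 x points away from the robot; z up.
- funnel_mouth (a point): centre of the funnel's rim (fixed to the stand, 168 mm above the bench)
- outlet (a point): centre of the throat's lower end, straight above the jar (fixed to the stand, 89 mm above the bench)
- pan (a joint): tipping pan: open-fronted aluminium tray, inside 78 x 100 mm with 30 mm walls, hinged along the stand's x axis at its open edge over the funnel. 0 rad = level on its rests (stop); grows as the outer end is raised; stop at 1.2 rad. Its own weight brings it back to level when let go.
- pan_hinge (a point): middle of the pan's hinge line (fixed to the stand, at stand y = +50 mm, z = 172 mm)
- pan_bar (a point): middle of the pan's round pull bar (moves with the pan; axes those of the pan): bar 12 mm thick along the pan's x axis, free for 80 mm between its two arms, 148 mm out from the hinge and 20 mm above the hinge plane; 42 mm of empty space between bar and end wall of the pan
- gate (a joint): quarter-turn gate under the throat, turning about a vertical pin. 0 rad = closed (stop), plate covers the throat; pi/2 = fully open (stop), plate swung clear; grows anticlockwise seen from above. It stays where it is left (friction about 0.06 N m).
- gate_pivot (a point): the gate's vertical turning axis (fixed to the stand, at stand y = -60 mm, z = 83 mm)
- gate_grip (a point): on the axis of the upright round post at the end of the gate's lever (moves with the gate): post 14 mm thick, standing free from 90 to 131 mm above the bench; this point is 119 mm above the bench and 85 mm from the pivot, at stand direction -135 degrees from the pivot when closed, -45 degrees when open
- post_foot (a point): foot of the bench's white upright post, 28 mm square and 1.1 m tall, fixed: an obstacle for the arm between its start pose and the work
- jar: clear plastic jar, loose, upright under the throat on the base plate: 68 mm across, 68 mm high, inside 62 mm across, floor 5 mm. Origin in the centre of its underside, z up.
- bush_a: turned metal bushing, 21 mm across its flange, 17 mm long, standing in the pan at the start; origin in the centre of its underside, z along its axis
- bush_b: turned metal bushing, 19 mm across its flange, 21 mm long, standing in the pan at the start; origin in the centre of its underside, z along its axis
- bush_c: turned metal bushing, plain tube, 17 mm across, 23 mm long, standing in the pan at the start; origin in the centre of its underside, z along its axis
- bush_d: turned metal bushing, 19 mm across its flange, 21 mm long, standing in the pan at the start; origin in the centre of its underside, z along its axis
- tape: a roll of tape lying flat, 103 mm across, 19 mm high, a bystander standing on the bench; origin in the centre of its underside
- housing_a: a stepped round plastic housing, 45 mm across, 31 mm high, a bystander standing on the bench; origin in the centre of its underside
- housing_b: a stepped round plastic housing, 45 mm across, 37 mm high, a bystander standing on the bench; origin in the centre of its underside
- tin: a small round tin, 54 mm across, 36 mm high, a bystander standing on the bench; origin in the centre of its underside
Things that resemble listed ones, but are neither listed nor needed, are in the scene too. Several things have the shape of the jar; the one meant has the colours described above.

How it is judged:
At the end, for the whole second after the job is handed in: All four bushings lie at rest inside the jar (origin within 34 mm of its axis and 68 mm of its floor level, below its rim); the gate is closed again (below 0.12 rad); the pan is back down (below 0.10 rad); the jar stands upright (tilt below 0.1 rad) within 15 mm of the outlet's axis (horizontal distance between each of bush_a, bush_b, bush_c, bush_d and jar below 0.034 m and z of bush_a in the frame of jar between -0.002 and 0.068 m and linear speed of each of bush_a, bush_b, bush_c, bush_d below 0.03 m/s and z of bush_b in the frame of jar between -0.002 and 0.068 m and z of bush_c in the frame of jar between -0.002 and 0.068 m and z of bush_d in the frame of jar between -0.002 and 0.068 m and value of joint gate below 0.12 rad and value of joint pan below 0.1 rad and horizontal distance between jar and outlet below 0.015 m and angle between jar's own z axis and vertical below 0.1 rad); the robot touches nothing.
It fails at once if a bystander (housing_a or the tin) is pushed more than 30 mm away (distance of any of housing_a, tin from where it was at the start of the episode above 0.03 m).
It also fails if it takes over 70 s, if anything falls off the work surface, if the arm or the gripper's body presses on something with over 40 N, if the wrist force passes 120 N, or if a joint passes its speed limit or range.

## Robot

A 6-joint arm with a two-finger parallel gripper is mounted at the origin on a cart in front of the work surface, level with it; the furniture and walls round the work are solid. World frame = base frame: x ahead of the robot, y to its left, z up, the work surface at z = 0. Lengths are in m, angles in rad, forces in N, time in s.
With the tool pointing down it reaches from about 0.25 to 0.725 m from the base axis. Payload 4 kg.
Tool frame: the origin (TCP) lies at the very end of the fingers, on their centre line; the grasp point (between the pads) lies 19 mm behind it; z points along the fingers, y is the line along which they close (so a half turn about z gives the same grasp; the last joint's range is limited). The gripper opens to 85 mm and grips with 20 to 120 N. Pads are 22 mm wide; open, the fingers measure 114 mm over their backs; the gripper's body (76 mm by 85 mm) begins 54 mm behind the grasp point. The pads swing forward as they close: fully open they stand 13 mm farther back than shut.
Start: joints at [1.19, 0.241, 0.005, 1.335, 0, 1.571], TCP at [0.186, 0.464, 0.194] pointing down, gripper open.
Joint ranges: [-2.72, 2.72], [-1.05, 1.87], [-1.09, 1.28], [-1.99, 2.15], [-1.42, 1.44], [-3.14, 3.14]. Speed limits (rad/s): [2.79, 2.79, 3.14, 3.14, 3.14, 3.14].

## Interface

Orientations are given as a unit quaternion [x, y, z, w].
In Python, from workcell import * gives the robot as it stands. The module is installed in compiled form; this text tells all that it offers.
- The arm moves only by the tool send_rows, never from a script. Its argument "steps" is text: rows parted by semicolons, each of 7 numbers parted by spaces: the opening, from -1 (shut) to 1 (fully open), then the shift along the world's x, y, z in m, then the turn, a rotation vector about the world's x, y, z in rad. A call has exactly 5 rows; each row shifts and turns the commanded pose from where the row before left it; what a row does not reach is not made up. A row lasts 1/12 s, in which the tool goes at most 41.7 mm and 7.16 degrees, less where a joint would pass 70% of its speed; a pose out of reach is approached as far as the arm can. A call is refused whole if a number of a shift passes 0.0417 or a number of a turn 0.125, either way. A call with a gripper value outside its range is refused whole. The fingers move at their own pace and stop on an object; the grip force is fixed at half the most. Time passes only in rows, so rows that do not move let the fingers close, or fill a call up. It gives the time, the measured TCP pose, the force, the opening and the grip force at its end, in the units of the state.
- get_obs(): the state, without advancing time (a new reading comes with each control period).
- camera(name): name is "scene" or "top"; returns a dict with "frame" (400x640x3 uint8, red, green, blue), "range_z" (400x640 float32, m along the optical axis (not along the pixel's ray), 0 where there is no reading), "camera_matrix" (3x3 intrinsics, pixels), "extrinsics" (4x4, takes a point from world to camera coordinates). Camera axes: x right, y down, z forward; pixel columns grow to the right and rows downward; lengths in m; the calibration is good to about 2 mm. A picture is of the moment at which its call begins.
- job_done(): hands the job in; it is judged then, once.
The state is a dict: "clock": time; "joint_pos": joint angles; "joint_vel": joint speeds; "tau": joint torques, N m; "eef_pos": TCP position; "tool_rot": TCP orientation; "ft_force": force on the tool from outside, world axes, zero at the start; "ft_torque": the same for the moment, N m; "grip_width": finger opening in m; "grasp_force": force on a finger pad.
Only numpy, scipy, OpenCV 4.12 (cv2) and the standard library are available. Lean on these libraries where they do the work, as an engineer would, in place of code of your own. Each camera call takes 0.05 s, during which the arm holds its last target. There are 200 camera calls.

## Working session

There is one attempt and no reset: what is moved stays moved. The work goes in short steps, Python scripts to look and compute and a tool call to move; the robot and the scene stay as the last step left them, time stands still between calls to the robot, and variables do not carry over. Pictures are saved under pics/ and viewed, at most 10 in all, crops included, and the job is handed in when it is done.

Besides the shell and the picture viewer there is one more tool, called after ">>>" by a JSON object that holds its "fn" and its "kwargs". send_rows: Moves the arm, as the interface text tells. Its arguments: {"type":"object","properties":{"steps":{"type":"string"}},"required":["steps"]}

```bash
mkdir -p pics
cat > h.py <<'E'
from workcell import *
import numpy as np, cv2
def cloud(c):
    z=c["range_z"].astype(float);K=np.array(c["camera_matrix"]);T=np.array(c["extrinsics"])
    v,u=np.mgrid[0:z.shape[0],0:z.shape[1]]
    P=np.stack([(u-K[0,2])*z/K[0,0],(v-K[1,2])*z/K[1,1],z],-1)
    W=(P-T[:3,3])@T[:3,:3]   # R^T (p-t)
    W[z<=0]=np.nan
    return W
def save(c,n): cv2.imwrite("pics/"+n,cv2.cvtColor(c["frame"],cv2.COLOR_RGB2BGR))
E
python3 - <<'E'
from h import *
for n in("scene","top"):
    c=camera(n);save(c,n+"0.png");np.savez(n+"0.npz",**c)
    T=np.array(c["extrinsics"]);print(n,-T[:3,:3].T@T[:3,3],T[2,:3],np.array(c["camera_matrix"])[0])
print(get_obs())
E
```

```text
scene [-0.20358688 -0.46591519  0.69836735] [ 0.73030747  0.45761193 -0.50719062] [441.51464279   0.         310.75423729]
top [0.38987461 0.01620724 1.24639643] [ 0.17720298  0.03087192 -0.98369001] [450.52656711   0.         320.18689738]
{'clock': 0.1, 'joint_pos': array([1.19000534e+00, 2.41361577e-01, 3.90438712e-03, 1.33517494e+00,
       1.17191890e-05, 1.57078199e+00]), 'joint_vel': array([ 0.00051028, -0.00231188,  0.00392165,  0.00056824, -0.00092802,
        0.00117299]), 'tau': array([ 4.04135617e-04, -3.73135757e+01,  2.53011113e+01,  1.08177104e-02,
        6.87929355e-05, -3.60765071e-06]), 'eef_pos': array([0.18559992, 0.46362784, 0.1931074 ]), 'tool_rot': array([ 1.89240146e-01,  9.81930407e-01, -9.00203066e-04, -1.79470257e-04]), 'ft_force': array([0.51320025, 0.06428318, 0.35602291]), 'ft_torque': array([ 0.03036159, -0.02683969, -0.02559373]), 'grasp_force': 0.0, 'grip_width': 0.08526679784459293}
```

View pics/scene0.png

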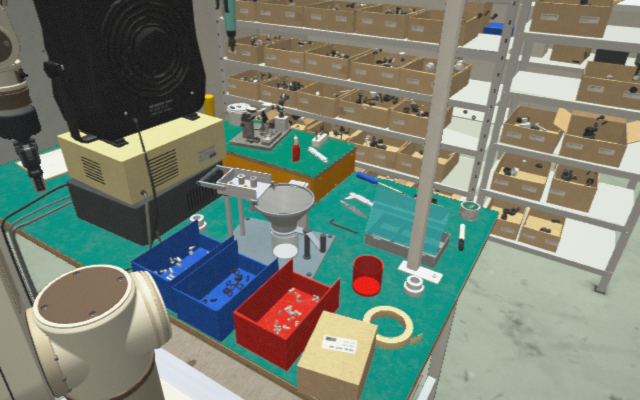

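View pics/top0.png

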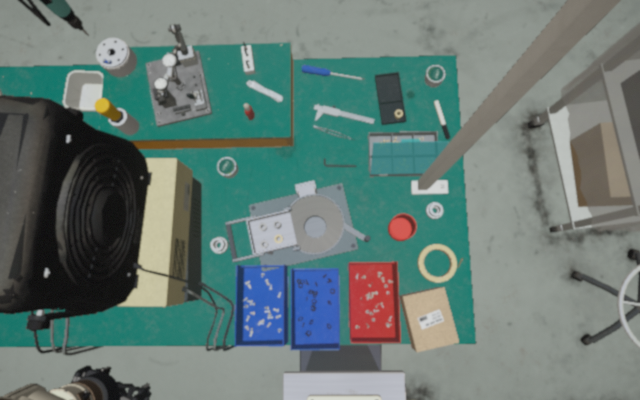

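The scene view shows the stand: funnel at (285,200), pan at (240,185), jar at (285,255), and red jar decoy at (368,275). In the top view the funnel is at (316,222), the pan at (272,235), the lever near (360,237) and the white post's foot at (428,186). I'll enlarge the stand and compute points.

Run:
```python
from h import *
import numpy as np
t=dict(np.load("top0.npz"));s=dict(np.load("scene0.npz"))
a=cv2.resize(t["frame"][165:275,205:385],None,fx=4,fy=4,interpolation=cv2.INTER_CUBIC)
b=cv2.resize(s["frame"][155:295,185:355],None,fx=4,fy=4,interpolation=cv2.INTER_CUBIC)
cv2.imwrite("pics/topc.png",a[...,::-1]);cv2.imwrite("pics/scenec.png",b[...,::-1])
W=cloud(t)
def fit(m,n):
    v,u=np.where(m);p=np.nanmean(W[m],0);print(n,len(u),u.mean(),v.mean(),p)
box=np.zeros(W.shape[:2],bool);box[165:275,205:385]=1
z=W[...,2]
m=box&(abs(z-.168)<.006);
k=cv2.connectedComponentsWithStats(m.astype(np.uint8))
for i in range(1,k[0]):
    if k[2][i,4]>10: print("z168",k[2][i],np.nanmean(W[k[1]==i],0))
m=box&(z>.18)
k=cv2.connectedComponentsWithStats(m.astype(np.uint8))
for i in range(1,k[0]):
    if k[2][i,4]>4: print("z>.18",k[2][i],np.nanmean(W[k[1]==i],0),np.nanmax(W[k[1]==i][:,2]))
m=box&(z>.11)&(z<.145)
k=cv2.connectedComponentsWithStats(m.astype(np.uint8))
for i in range(1,k[0]):
    if k[2][i,4]>4: print("z131",k[2][i],np.nanmean(W[k[1]==i],0))
print(W[186,425:432])
Ws=cloud(s)
for n,w in(("top",W),("scene",Ws)):
    f=w.reshape(-1,3);f=f[~np.isnan(f[:,0])]
    # obstacles above work, histogram of high points over bench x .1-.8
    q=f[(f[:,0]>.1)&(f[:,0]<.75)&(abs(f[:,1])<.7)&(f[:,2]>.21)]
    H,xe,ye=np.histogram2d(q[:,0],q[:,1],bins=[np.arange(.1,.76,.05),np.arange(-.7,.71,.05)])
    for i,j in zip(*np.where(H>3)): 
        c=q[(q[:,0]>=xe[i])&(q[:,0]<xe[i+1])&(q[:,1]>=ye[j])&(q[:,1]<ye[j+1])]
        print(n,"%.2f %.2f n%d zmin %.2f zmax %.2f"%(xe[i],ye[j],H[i,j],c[:,2].min(),c[:,2].max()))
```

```text
z168 [290 183  55  71 446] [0.55596042 0.05732088 0.16703432]
z>.18 [226 208  71  54 664] [0.49138779 0.2130004  0.19758667] 0.20907208498033666
z>.18 [272 220  10   9  42] [0.51861384 0.15112657 0.19457073] 0.2042234858903064
z>.18 [259 223   9   8  48] [0.51354516 0.18549675 0.1960913 ] 0.20246617113872956
z>.18 [274 234   9  10  51] [0.48532578 0.14850243 0.19183512] 0.19775456419565743
z>.18 [260 239   8   9  50] [0.47351213 0.18271043 0.19475681] 0.20284628818285122
z>.18 [294 247   4   3   5] [0.46144866 0.10885839 0.18125788] 0.18240269463278702
z131 [315 189   2   3   6] [0.61090664 0.06281444 0.13207619]
z131 [ 292  201   46   46 1162] [0.52623194 0.06639844 0.1293867 ]
z131 [365 235   6   6  28] [ 0.48952732 -0.06399025  0.13107312]
[[ 0.63301044 -0.22836676  0.05192068]
 [ 0.63213404 -0.23018705  0.05601093]
 [ 0.63234974 -0.23311128  0.05473549]
 [ 0.63212044 -0.23557838  0.05564696]
 [ 0.63203213 -0.23818905  0.05586565]
 [ 0.63205638 -0.24091784  0.05553098]
 [ 0.64226393 -0.25457307  0.00511344]]
top 0.15 0.35 n104 zmin 0.29 zmax 0.35
top 0.15 0.40 n686 zmin 0.25 zmax 
[... 2514 characters left out ...]
scene 0.45 0.35 n320 zmin 0.21 zmax 0.26
scene 0.45 0.40 n2762 zmin 0.25 zmax 0.58
scene 0.45 0.45 n118 zmin 0.25 zmax 0.26
scene 0.50 0.35 n292 zmin 0.21 zmax 0.47
scene 0.50 0.40 n2124 zmin 0.25 zmax 0.58
scene 0.50 0.45 n118 zmin 0.25 zmax 0.26
scene 0.55 0.35 n274 zmin 0.21 zmax 0.26
scene 0.55 0.40 n1969 zmin 0.25 zmax 0.57
scene 0.55 0.45 n102 zmin 0.25 zmax 0.26
scene 0.60 -0.25 n3226 zmin 0.21 zmax 0.61
scene 0.60 0.35 n248 zmin 0.21 zmax 0.26
scene 0.60 0.40 n1562 zmin 0.25 zmax 0.57
scene 0.60 0.45 n44 zmin 0.25 zmax 0.27
scene 0.65 -0.25 n214 zmin 0.21 zmax 0.61
scene 0.65 0.35 n87 zmin 0.21 zmax 0.26
scene 0.65 0.40 n160 zmin 0.25 zmax 0.55
scene 0.65 0.45 n20 zmin 0.25 zmax 0.26
```

View pics/topc.png

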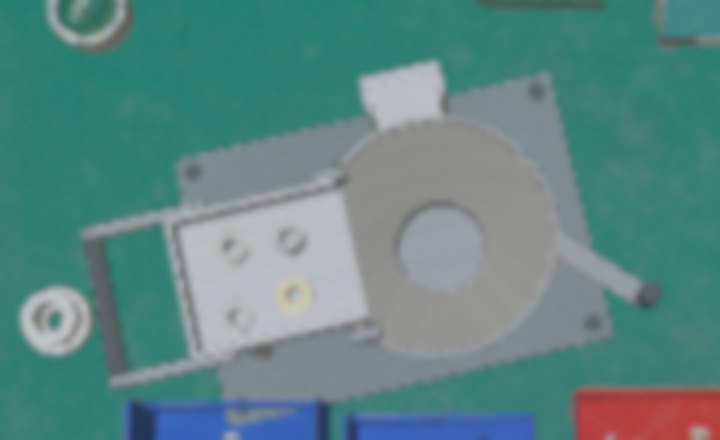

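View pics/scenec.png

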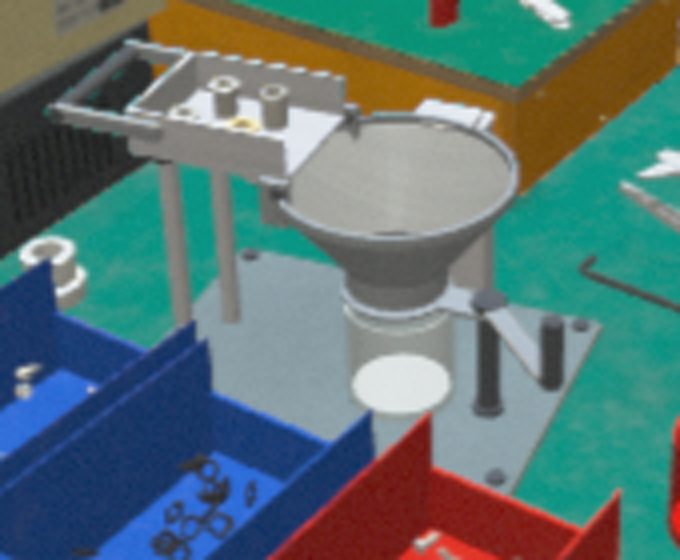

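Run:
```python
from h import *
from scipy.optimize import least_squares
t=dict(np.load("top0.npz"));s=dict(np.load("scene0.npz"))
W=cloud(t);Ws=cloud(s)
z=W[...,2]
# funnel rim circle: points 0.160-0.172 in funnel area
for n,w,(r0,r1,c0,c1) in(("top",W,(185,262,280,350)),("scene",Ws,(175,225,250,325))):
    p=w[r0:r1,c0:c1].reshape(-1,3);p=p[abs(p[:,2]-.166)<.005]
    d=lambda q:np.hypot(p[:,0]-q[0],p[:,1]-q[1])-q[2]
    r=least_squares(d,[.52,.07,.07],loss="soft_l1",f_scale=.003);print(n,"rim",r.x,len(p))
# bar: outermost high points
for n,w,(r0,r1,c0,c1) in(("top",W,(205,265,222,300)),("scene",Ws,(160,205,190,275))):
    p=w[r0:r1,c0:c1].reshape(-1,3);p=p[(p[:,2]>.185)&(p[:,2]<.22)&(p[:,1]<.32)]
    o=p[p[:,1]+0.25*(p[:,0]-.5)>.235]
    print(n,"bar",len(o),o.mean(0),o.min(0),o.max(0))
    c=o[:,:2]-o[:,:2].mean(0);u=np.linalg.svd(c,full_matrices=False)[2][0];print("dir",u,np.ptp(c@u))
# gate post
for n,w,(r0,r1,c0,c1) in(("top",W,(225,250,355,375)),("scene",Ws,(225,265,300,335))):
    p=w[r0:r1,c0:c1].reshape(-1,3);p=p[(p[:,2]>.1)&(p[:,2]<.14)]
    print(n,"post",len(p),np.nanmedian(p,0),p.min(0),p.max(0))
```

```text
top rim [0.52588611 0.07013436 0.07462545] 443
scene rim [0.52307815 0.06744145 0.07246654] 456
top bar 234 [0.49238618 0.25633584 0.19785023] [0.43285771 0.22846283 0.1882146 ] [0.53370417 0.27259294 0.20354924]
dir [-0.99993483  0.01141618] 0.10101899963370548
scene bar 172 [0.49376977 0.25556843 0.19511789] [0.43187052 0.23235494 0.18717801] [0.53473452 0.27546129 0.20080827]
dir [-0.99999863 -0.00165252] 0.10283688887016959
top post 33 [ 0.48853577 -0.06343315  0.1309765 ] [ 0.48300612 -0.07093468  0.10009795] [ 0.4957549  -0.05756646  0.13831369]
scene post 84 [ 0.48650665 -0.06502974  0.1183889 ] [ 0.48209404 -0.0697228   0.10026057] [ 0.49781562 -0.05620458  0.13255117]
```

The crop shows the stand clearly: pan with four bushings (top crop (232,250), (292,240), (294,295), (240,318)) and bar at (105,310). The clear jar with the white floor stands under the throat (scene crop (400,370)), and the lever post is at (550,350). For the jar there are three candidates. The red one at top (402,228) and the glass ones with caps at (227,167) and (435,75) don't fit, while the clear one under the throat does. Next I refine the stand yaw and the obstacle heights.

Run:
```python
from h import *
t=dict(np.load("top0.npz"));s=dict(np.load("scene0.npz"))
W=cloud(t);Ws=cloud(s);C=np.array([.5245,.069])
for n,w,(r0,r1,c0,c1) in(("top",W,(205,265,222,300)),("scene",Ws,(160,205,190,275))):
    p=w[r0:r1,c0:c1].reshape(-1,3);p=p[(p[:,2]>.18)&(p[:,2]<.22)&(p[:,1]<.32)]
    a=np.radians(11.5)
    for _ in range(5):
        e=np.array([np.cos(a),np.sin(a)]);f=np.array([-e[1],e[0]])
        q=(p[:,:2]-C);x=q@e;y=q@f;m=(abs(x)<.034)&(y>.180)
        k=np.polyfit(x[m],y[m],1);a+=k[0]
    b=p[m];xm=p[(y>.150)&(y<.185)];
    print(n,"yaw",np.degrees(a),m.sum(),"bar y",y[m].min(),y[m].max(),np.median(y[m]),"z",np.percentile(b[:,2],[5,50,95]))
    m2=(y>.155)&(y<.183);print(" arms x range",np.percentile(x[m2],[1,99]),"mid world",b.mean(0))
a=np.radians(11.5);R=np.array([[np.cos(a),-np.sin(a)],[np.sin(a),np.cos(a)]])
for n,v in dict(bar=(0,.198),grip0=(-.0601,-.1201),grip1=(.0601,-.1201),pivot=(0,-.06),hinge=(0,.05)).items(): print(n,C+R@v)
for n,w in(("top",W),("scene",Ws)):
    f=w.reshape(-1,3);f=f[~np.isnan(f[:,0])]
    q=f[(f[:,0]>.1)&(f[:,0]<.7)&(f[:,1]>-.2)&(f[:,1]<.36)&(f[:,2]>.06)]
    H={}
    for x,y,zz in q: 
        k=(int(x*20),int(np.floor(y*20)));H[k]=max(H.get(k,0),zz)
    print(n)
    for i in range(2,14): print("%.2f"%(i*.05)," ".join("%3d"%(1000*H.get((i,j),0)) for j in range(-4,8)))
```

```text
top yaw 12.315848817644016 148 bar y 0.18885754560806164 0.2013266754263229 0.1939788194949454 z [0.19362956 0.19803431 0.20154628]
 arms x range [-0.05143359  0.04384787] mid world [0.4834632  0.25893172 0.19784343]
scene yaw 12.586082688713487 92 bar y 0.18993905932081034 0.20106315031602048 0.19320627170031957 z [0.19057412 0.19631612 0.19910664]
 arms x range [-0.05061917  0.04698827] mid world [0.48190144 0.25803543 0.19553584]
bar [0.48502515 0.26302509]
grip0 [ 0.48955061 -0.06067097]
grip1 [ 0.60733756 -0.03670694]
pivot [0.53646208 0.01020452]
hinge [0.5145316  0.11799624]
top
0.10   0   0   0   0   0   0   0   0   0   0   0   0
0.15   0   0   0   0   0   0   0   0   0   0   0   0
0.20  76  90  91  91  93  91  92  92  90  89   0   0
0.25  78  89   0  89  90   0  90   0   0  93   0   0
0.30  77  91   0  89  90   0  91   0   0  92 138 140
0.35  74  90   0  91  89   0  90   0   0  94 162 195
0.40   0  89   0  87  88   0  92 202 202 201   0   0
0.45  73  69 138 171 173 178 209 208 206 203   0   0
0.50  76  73  95 172 167 130 206 207 205 203   0   0
0.55  71  72   0 166 172 173 202   0   0   0   0   0
0.60   0   0   0   0   0 170 167   0   0   0   0   0
0.65  96  99  98   0   0   0   0   0   0   0   0   0
scene
0.10   0   0   0   0   0   0   0   0   0   0   0   0
0.15   0   0   0   0   0   0   0   0   0   0   0   0
0.20  73  87  89  88  89  89  87  88  88  88   0   0
0.25  73  87   0  87  86   0  89  86   0  88   0   0
0.30  73  87   0  88  86   0  87  86   0  88 130 134
0.35  72  87   0  87  86   0  87  87   0  89 151 178
0.40   0  88   0  86 168 169  89 198 203 198   0   0
0.45  70  68 132 167 170 170 203 203 203 200   0   0
0.50  69  69   0 169 168 124 203 203 203 199   0   0
0.55  69  69   0   0 169 169 202   0   0   0   0   0
0.60   0   0   0   0   0 166 165   0   0   0   0   0
0.65  97  97  98   0   0   0   0   0   0   0   0   0
```

>>> {"fn": "send_rows", "kwargs": {"steps": "1 0.011 -0.036 0.011 0 0 -0.11;1 0.011 -0.036 0.011 0 0 -0.11;1 0.011 -0.036 0.011 0 0 -0.11;1 0.011 -0.036 0.011 0 0 -0.11;1 0.011 -0.036 0.011 0 0 -0.11"}}

```text
clock: 0.52
eef_pos: [0.2406, 0.2823, 0.2489]
tool_rot: [0.451, 0.893, -0.001, -0.0]
ft_force: [0.1, 0.1, 0.3]
grip_width: 0.0852
grasp_force: 0.0
```

>>> {"fn": "send_rows", "kwargs": {"steps": "1 0.011 -0.036 0.011 0 0 -0.11;1 0.011 -0.036 0.011 0 0 -0.11;1 0.011 -0.036 0.011 0 0 -0.11;1 0.011 -0.036 0.011 0 0 -0.11;1 0.011 -0.036 0.011 0 0 -0.11"}}

```text
clock: 0.93
eef_pos: [0.2955, 0.1024, 0.3043]
tool_rot: [0.676, 0.737, 0.0, 0.0]
ft_force: [0.8, -1.0, -0.9]
grip_width: 0.0855
grasp_force: 0.0
```

>>> {"fn": "send_rows", "kwargs": {"steps": "1 0.032 -0.028 0 0 0 -0.11;1 0.032 -0.028 0 0 0 -0.11;1 0.032 -0.028 0 0 0 -0.11;1 0.032 -0.028 0 0 0 -0.11;1 0.032 -0.028 0 0 0 -0.11"}}

```text
clock: 1.35
eef_pos: [0.4535, -0.035, 0.3036]
tool_rot: [0.851, 0.525, -0.0, -0.0]
ft_force: [1.4, 0.9, 0.3]
grip_width: 0.0857
grasp_force: 0.0
```

>>> {"fn": "send_rows", "kwargs": {"steps": "1 0.034 -0.028 0 0 0 -0.11;1 0 0 -0.03 0 0 0;1 0 0 -0.03 0 0 0;1 0 0 0 0 0 0;1 0 0 0 0 0 0"}}

```text
clock: 1.77
eef_pos: [0.4829, -0.0594, 0.2421]
tool_rot: [0.877, 0.48, -0.002, -0.002]
ft_force: [-0.2, -0.1, -0.3]
grip_width: 0.0853
grasp_force: 0.0
```

>>> {"fn": "send_rows", "kwargs": {"steps": "1 0.004 -0.002 -0.028 0 0 0;1 0.003 -0.002 -0.028 0 0 0;1 0 0 -0.028 0 0 0;1 0 0 -0.028 0 0 0;1 0 0 -0.028 0 0 0"}}

```text
clock: 2.18
eef_pos: [0.4941, -0.0633, 0.106]
tool_rot: [0.877, 0.48, 0.002, 0.002]
ft_force: [0.5, -0.8, -0.4]
grip_width: 0.085
grasp_force: 0.0
```

>>> {"fn": "send_rows", "kwargs": {"steps": "-1 0 0 0 0 0 0;-1 0 0 0 0 0 0;-1 0 0 0 0 0 0;-1 0 0 0 0 0 0;-1 0 0 0 0 0 0"}}

```text
clock: 2.6
eef_pos: [0.4938, -0.0636, 0.1065]
tool_rot: [0.877, 0.48, 0.002, 0.001]
ft_force: [0.2, -0.2, -0.1]
grip_width: 0.0257
grasp_force: 0.0
```

>>> {"fn": "send_rows", "kwargs": {"steps": "-1 0 0 0 0 0 0;-1 0 0 0 0 0 0;-1 0 0 0 0 0 0;-1 0 0 0 0 0 0;-1 0 0 0 0 0 0"}}

```text
clock: 3.02
eef_pos: [0.4917, -0.0635, 0.1039]
tool_rot: [0.877, 0.48, -0.0, -0.0]
ft_force: [0.5, 0.3, -0.4]
grip_width: 0.0001
grasp_force: 0.0
```

Run:
```python
from h import *
out=[]
for n,(r0,r1,c0,c1) in(("top",(180,260,300,400)),("scene",(190,270,250,350))):
    c=camera(n);np.savez(n+"1.npz",**c)
    out.append(cv2.resize(c["frame"][r0:r1,c0:c1],None,fx=4,fy=4,interpolation=cv2.INTER_CUBIC))
    K=np.array(c["camera_matrix"]);T=np.array(c["extrinsics"])
    for p in ((.49,-.0635,.131),(.49,-.0635,.09),(.538,.0074,.083),(.538,.0074,.008),get_obs()["eef_pos"]):
        q=T[:3,:3]@p+T[:3,3];q=K@q;print(n,p,q[:2]/q[2])
cv2.imwrite("pics/miss.png",np.hstack(out)[...,::-1]);print(get_obs()["eef_pos"],get_obs()["grip_width"])
```

```text
top (0.49, -0.0635, 0.131) [367.00800306 237.31382387]
top (0.49, -0.0635, 0.09) [365.90033555 238.76611857]
top (0.538, 0.0074, 0.083) [337.84924712 220.86305839]
top (0.538, 0.0074, 0.008) [337.70085584 224.3001171 ]
top [ 0.49169809 -0.06353315  0.10385542] [366.26038709 237.61526857]
scene (0.49, -0.0635, 0.131) [322.71444189 234.85728171]
scene (0.49, -0.0635, 0.09) [322.32002449 249.69230977]
scene (0.538, 0.0074, 0.083) [307.4121324  232.19798638]
scene (0.538, 0.0074, 0.008) [307.28684672 256.75547585]
scene [ 0.49166608 -0.06351026  0.10382358] [322.83685179 244.38906579]
[ 0.49166608 -0.06351026  0.10382358] 6.046283211816934e-05
```

View pics/miss.png

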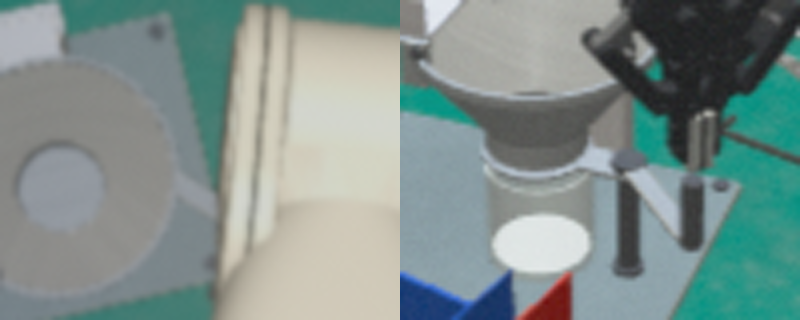

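Run:
```python
from h import *
s=dict(np.load("scene1.npz"));W=cloud(s)
for v in range(212,256,2): print(v," ".join("(%.3f %.3f %.3f)"%tuple(W[v,u]) for u in (318,320,322,324,326)))
W0=cloud(dict(np.load("scene0.npz")))
print("before"); 
for v in range(230,256,4): print(v," ".join("(%.3f %.3f %.3f)"%tuple(W0[v,u]) for u in (320,322,324)))
```

```text
212 (0.481 -0.056 0.193) (0.475 -0.064 0.199) (0.478 -0.067 0.198) (0.481 -0.070 0.198) (0.490 -0.070 0.193)
214 (0.475 -0.059 0.193) (0.472 -0.066 0.196) (0.479 -0.067 0.193) (0.481 -0.071 0.193) (0.490 -0.070 0.188)
216 (0.475 -0.060 0.188) (0.474 -0.065 0.190) (0.478 -0.067 0.188) (0.481 -0.071 0.188) (0.488 -0.072 0.185)
218 (0.476 -0.059 0.182) (0.474 -0.065 0.185) (0.479 -0.067 0.183) (0.483 -0.070 0.182) (0.488 -0.072 0.180)
220 (0.480 -0.057 0.174) (0.477 -0.064 0.178) (0.483 -0.065 0.175) (0.484 -0.069 0.176) (0.488 -0.072 0.174)
222 (0.479 -0.057 0.169) (0.479 -0.062 0.171) (0.482 -0.065 0.170) (0.486 -0.068 0.169) (0.488 -0.072 0.169)
224 (0.478 -0.058 0.165) (0.480 -0.062 0.165) (0.483 -0.065 0.165) (0.484 -0.069 0.166) (0.489 -0.072 0.164)
226 (0.479 -0.057 0.159) (0.477 -0.064 0.162) (0.482 -0.066 0.160) (0.486 -0.069 0.159) (0.487 -0.073 0.160)
228 (0.480 -0.057 0.153) (0.479 -0.063 0.155) (0.481 -0.066 0.155) (0.483 -0.071 0.156) (0.486 -0.073 0.155)
230 (0.661 0.051 0.002) (0.479 -0.063 0.150) (0.482 -0.066 0.149) (nan nan nan) (0.488 -0.073 0.149)
232 (0.644 0.041 0
[... 1055 characters left out ...]
0.009)
252 (0.567 -0.006 0.010) (0.570 -0.011 0.010) (0.489 -0.063 0.084) (0.490 -0.068 0.086) (0.583 -0.021 0.006)
254 (0.564 -0.008 0.007) (0.562 -0.015 0.011) (0.568 -0.018 0.008) (0.573 -0.020 0.005) (0.582 -0.021 -0.000)
before
230 (0.666 0.048 0.000) (0.670 0.044 -0.001) (0.672 0.039 -0.000)
234 (0.490 -0.056 0.130) (0.490 -0.061 0.132) (0.496 -0.064 0.130)
238 (0.486 -0.059 0.123) (0.486 -0.064 0.125) (0.488 -0.068 0.125)
242 (0.485 -0.060 0.113) (0.485 -0.065 0.115) (0.490 -0.067 0.113)
246 (0.485 -0.060 0.102) (0.486 -0.065 0.103) (0.488 -0.069 0.104)
250 (0.488 -0.058 0.088) (0.482 -0.067 0.095) (0.489 -0.068 0.092)
254 (0.564 -0.014 0.009) (0.568 -0.018 0.008) (0.567 -0.024 0.011)
```

Run:
```python
from h import *
s=dict(np.load("scene0.npz"));W=cloud(s)
P=W[60:210,0:75].reshape(-1,3);m=(np.hypot(P[:,0]-.186,P[:,1]-.464)<.09)
p=P[m];print(len(p),"lowest z",np.sort(p[:,2])[:40:5])
q=p[p[:,2]<np.nanmin(p[:,2][p[:,2]>.1])+.03];print(q[::6].round(3))
K=s["camera_matrix"];T=s["extrinsics"];a=T[:3,:3]@[.186,.464,.194]+T[:3,3];a=K@a;print(a[:2]/a[2])
o=get_obs();print(o["joint_pos"],o["eef_pos"],o["ft_force"],o["tau"])
c=cv2.resize(s["frame"][100:220,0:120],None,fx=4,fy=4);cv2.imwrite("pics/st.png",c[...,::-1])
```

```text
3405 lowest z [0.24382551 0.24518504 0.24628846 0.24739806 0.2491814  0.25062956
 0.25237545 0.25289938]
[[0.204 0.503 0.268]
 [0.203 0.507 0.265]
 [0.198 0.505 0.265]
 [0.209 0.503 0.261]
 [0.203 0.504 0.261]
 [0.2   0.508 0.259]
 [0.209 0.501 0.257]
 [0.178 0.416 0.273]
 [0.177 0.418 0.268]
 [0.167 0.416 0.271]
 [0.177 0.415 0.266]
 [0.163 0.414 0.271]
 [0.176 0.418 0.264]
 [0.162 0.415 0.269]
 [0.171 0.411 0.266]
 [0.161 0.414 0.267]
 [0.169 0.408 0.265]
 [0.16  0.419 0.264]
 [0.167 0.409 0.264]
 [0.159 0.422 0.261]
 [0.17  0.422 0.256]
 [0.158 0.422 0.259]
 [0.166 0.416 0.257]
 [0.177 0.415 0.252]
 [0.164 0.415 0.256]
 [0.175 0.417 0.25 ]
 [0.161 0.415 0.255]
 [0.172 0.414 0.251]
 [0.161 0.415 0.253]
 [0.173 0.417 0.247]
 [0.163 0.422 0.247]
 [0.172 0.417 0.245]
 [0.165 0.419 0.245]]
[ 45.04637311 202.72066974]
[-1.28472277e-01  2.91611556e-01 -1.69679754e-01  1.10978060e+00
  1.46339081e-05  2.01241671e+00] [ 0.49166608 -0.06351026  0.10382358] [ 0.03974152  0.50889577 -0.26113149] [ 1.03001346e-04 -3.78623486e+01  2.34140092e+01  3.95333031e-03
  9.29933685e-05  8.48490259e-06]
```

View pics/st.png

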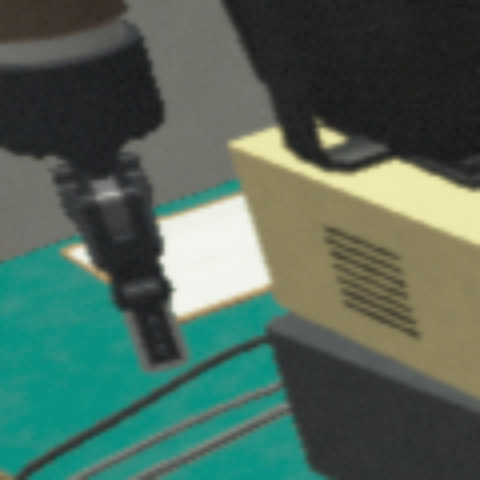

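Depth shows the real fingertips end at z≈0.141 with the gripper shut, where the reported TCP is 0.104. At the start they ended at 0.245 open, against a reported 0.194. So the reported TCP lies 38 mm beyond the true tips when shut, or 51 mm when open. I'll command 38 mm lower than I had planned.

>>> {"fn": "send_rows", "kwargs": {"steps": "1 0 0 0 0 0 0;1 0 0 0 0 0 0;1 0 0 0 0 0 0;1 0 0 0 0 0 0;1 0 0 0 0 0 0"}}

```text
clock: 3.53
eef_pos: [0.4918, -0.0635, 0.1039]
tool_rot: [0.877, 0.48, -0.0, -0.0]
ft_force: [-1.2, -0.1, 0.2]
grip_width: 0.0604
grasp_force: 0.0
```

>>> {"fn": "send_rows", "kwargs": {"steps": "1 0 0 0 0 0 0;1 0 0 -0.01 0 0 0;1 0 0 -0.012 0 0 0;1 0 0 -0.01 0 0 0;1 0 0 -0.01 0 0 0"}}

```text
clock: 3.95
eef_pos: [0.4913, -0.0634, 0.0606]
tool_rot: [0.877, 0.48, -0.0, -0.0]
ft_force: [0.3, 0.6, 0.3]
grip_width: 0.0852
grasp_force: 0.0
```

>>> {"fn": "send_rows", "kwargs": {"steps": "-1 0 0 0 0 0 0;-1 0 0 0 0 0 0;-1 0 0 0 0 0 0;-1 0 0 0 0 0 0;-1 0 0 0 0 0 0"}}

```text
clock: 4.37
eef_pos: [0.4924, -0.0635, 0.0625]
tool_rot: [0.877, 0.48, 0.001, 0.0]
ft_force: [0.6, 1.2, -0.4]
grip_width: 0.0254
grasp_force: 0.0
```

>>> {"fn": "send_rows", "kwargs": {"steps": "-1 0 0 0 0 0 0;-1 0 0 0 0 0 0;-1 0 0 0 0 0 0;-1 0 0 0 0 0 0;-1 0 0 0 0 0 0"}}

```text
clock: 4.78
eef_pos: [0.4923, -0.0636, 0.0625]
tool_rot: [0.877, 0.48, 0.001, 0.0]
ft_force: [-0.5, -0.2, 6.1]
grip_width: 0.0121
grasp_force: 58.5
```

>>> {"fn": "send_rows", "kwargs": {"steps": "-1 0.0058 -0.0034 0 0 0 0.0785;-1 0.006 -0.0029 0 0 0 0.0785;-1 0.0062 -0.0024 0 0 0 0.0785;-1 0.0064 -0.0019 0 0 0 0.0785;-1 0.0065 -0.0014 0 0 0 0.0785"}}

```text
clock: 5.2
eef_pos: [0.5233, -0.0752, 0.0625]
tool_rot: [0.766, 0.643, 0.001, -0.0]
ft_force: [-1.0, 1.2, 5.4]
grip_width: 0.0125
grasp_force: 58.6
```

>>> {"fn": "send_rows", "kwargs": {"steps": "-1 0.0066 -0.0009 0 0 0 0.0785;-1 0.0067 -0.0004 0 0 0 0.0785;-1 0.0067 0.0001 0 0 0 0.0785;-1 0.0066 0.0007 0 0 0 0.0785;-1 0.0066 0.0012 0 0 0 0.0785"}}

```text
clock: 5.62
eef_pos: [0.5563, -0.074, 0.0625]
tool_rot: [0.625, 0.78, 0.001, -0.0]
ft_force: [-0.8, 2.3, 5.4]
grip_width: 0.0119
grasp_force: 58.7
```

Forces are small, so I'll continue the arc.

>>> {"fn": "send_rows", "kwargs": {"steps": "-1 0.0065 0.0017 0 0 0 0.0785;-1 0.0063 0.0022 0 0 0 0.0785;-1 0.0061 0.0027 0 0 0 0.0785;-1 0.0059 0.0032 0 0 0 0.0785;-1 0.0056 0.0036 0 0 0 0.0785"}}

```text
clock: 6.03
eef_pos: [0.5862, -0.0603, 0.0625]
tool_rot: [0.461, 0.887, 0.001, -0.001]
ft_force: [-1.7, 2.8, 7.7]
grip_width: 0.0125
grasp_force: 58.8
```

>>> {"fn": "send_rows", "kwargs": {"steps": "-1 0.0053 0.004 0 0 0 0.0785;-1 0.005 0.0044 0 0 0 0.0785;-1 0.0046 0.0048 0 0 0 0.0785;-1 0.0042 0.0052 0 0 0 0.0785;-1 0.0038 0.0055 0 0 0 0.0785"}}

```text
clock: 6.45
eef_pos: [0.608, -0.0369, 0.0625]
tool_rot: [0.28, 0.96, -0.0, -0.001]
ft_force: [-14.0, -14.1, 12.6]
grip_width: 0.0123
grasp_force: 59.9
```

>>> {"fn": "send_rows", "kwargs": {"steps": "-1 0.0015 0.0022 0 0 0 0.03;-1 0 0 0 0 0 0;-1 0 0 0 0 0 0;-1 0 0 0 0 0 0;-1 0 0 0 0 0 0"}}

```text
clock: 6.87
eef_pos: [0.6077, -0.0374, 0.0625]
tool_rot: [0.268, 0.963, -0.002, -0.002]
ft_force: [-9.5, -5.1, 9.7]
grip_width: 0.012
grasp_force: 59.4
```

>>> {"fn": "send_rows", "kwargs": {"steps": "-0.1 0 0 0 0 0 0;-0.1 0 0 0 0 0 0;-0.1 0 0 0 0 0 0;-0.1 0 0 0 0 0 0;-0.1 0 0 0 0 0 0"}}

```text
clock: 7.28
eef_pos: [0.6107, -0.0351, 0.0615]
tool_rot: [0.267, 0.964, 0.0, -0.0]
ft_force: [0.1, -0.5, -0.7]
grip_width: 0.0386
grasp_force: 0.0
```

>>> {"fn": "send_rows", "kwargs": {"steps": "-0.1 0 0 0.03 0 0 0;-0.1 0 0 0.04 0 0 0;-0.1 0 0 0.04 0 0 0;-0.1 0 0 0.04 0 0 0;-0.1 0 0 0.04 0 0 0"}}

```text
clock: 7.7
eef_pos: [0.6104, -0.0351, 0.2537]
tool_rot: [0.267, 0.964, 0.0, 0.0]
ft_force: [1.4, 0.6, -0.3]
grip_width: 0.0385
grasp_force: 0.0
```

>>> {"fn": "send_rows", "kwargs": {"steps": "-0.1 -0.0125 0.0297 0 0 0 0.076;-0.1 -0.0125 0.0297 0 0 0 0.076;-0.1 -0.0125 0.0297 0 0 0 0.076;-0.1 -0.0125 0.0297 0 0 0 0.076;-0.1 -0.0125 0.0297 0 0 0 0.076"}}

```text
clock: 8.12
eef_pos: [0.5476, 0.1145, 0.2519]
tool_rot: [0.079, 0.997, 0.0, 0.0]
ft_force: [0.9, -0.1, -0.3]
grip_width: 0.0384
grasp_force: 0.0
```

>>> {"fn": "send_rows", "kwargs": {"steps": "-0.1 -0.0125 0.0297 0 0 0 0.076;-0.1 -0.0125 0.0297 0 0 0 0.076;-0.1 -0.0125 0.0297 0 0 0 0.076;-0.1 -0.0125 0.0297 0 0 0 0.076;-0.1 -0.0125 0.0297 0 0 0 0.076"}}

```text
clock: 8.53
eef_pos: [0.4849, 0.2633, 0.2519]
tool_rot: [-0.111, 0.994, 0.0, 0.0]
ft_force: [0.1, 1.2, -0.3]
grip_width: 0.0385
grasp_force: 0.0
```

Run:
```python
from h import *
out=[]
for n,(r0,r1,c0,c1) in(("top",(165,265,210,310)),("scene",(155,255,215,340))):
    c=camera(n);np.savez(n+"2.npz",**c)
    out.append(cv2.resize(c["frame"][r0:r1,c0:c1],(400 if n=="top" else 400,400 if n=="top" else 320),interpolation=cv2.INTER_CUBIC))
out[1]=cv2.copyMakeBorder(out[1],0,80,0,0,cv2.BORDER_CONSTANT)
cv2.imwrite("pics/v2.png",np.hstack(out)[...,::-1])
o=get_obs();print(o["eef_pos"],o["tool_rot"],o["grip_width"])
W=cloud(dict(np.load("scene2.npz")));p=W.reshape(-1,3);e=o["eef_pos"]
p=p[(np.hypot(p[:,0]-e[0],p[:,1]-e[1])<.07)&(p[:,2]>.21)];print(np.sort(p[:,2])[:60:6])
q=p[p[:,2]<np.sort(p[:,2])[5]+.03];f=np.array([-.2147,.9767]);d=(q[:,:2]-e[:2])@f;print(np.percentile(d,[2,25,50,75,98]),q[:,:2].mean(0))
```

```text
[0.48375635 0.26594041 0.25172475] [-1.13184534e-01  9.93573660e-01  7.70175974e-04 -2.22761269e-04] 0.037954389853637895
[0.29086346 0.29255373 0.29348429 0.29499887 0.29640301 0.29798257
 0.2985231  0.29935081 0.30009396 0.3010519 ]
[-0.02956224 -0.02300692  0.02141543  0.02425259  0.03515727] [0.47883036 0.26638747]
```

View pics/v2.png

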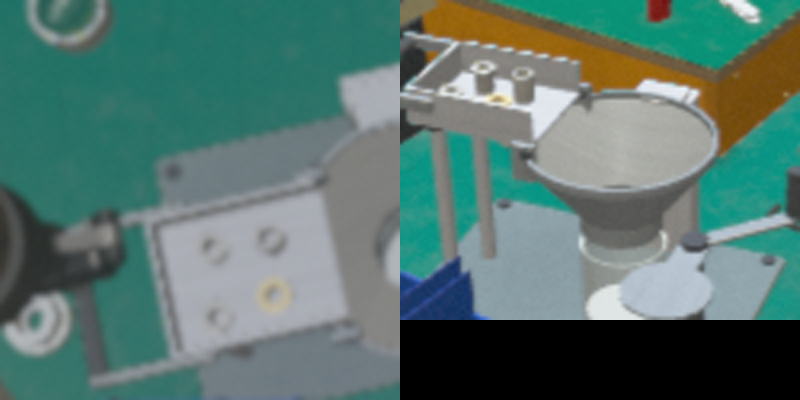

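The gate plate is swung clear of the throat (crop (665,290)), and the bushings still stand in the pan. Now I lower onto the bar.

>>> {"fn": "send_rows", "kwargs": {"steps": "-0.1 -0.001 -0.006 0 0 0 0;-0.1 0 0 -0.029 0 0 0;-0.1 0 0 -0.029 0 0 0;-0.1 0 0 -0.029 0 0 0;-0.1 0 0 -0.029 0 0 0"}}

```text
clock: 9.05
eef_pos: [0.4853, 0.254, 0.135]
tool_rot: [-0.108, 0.994, -0.0, 0.001]
ft_force: [-0.9, 1.2, -0.4]
grip_width: 0.0385
grasp_force: 0.0
```

>>> {"fn": "send_rows", "kwargs": {"steps": "-1 0 0 0 0 0 0;-1 0 0 0 0 0 0;-1 0 0 0 0 0 0;-1 0 0 0 0 0 0;-1 0 0 0 0 0 0"}}

```text
clock: 9.47
eef_pos: [0.4799, 0.2591, 0.1369]
tool_rot: [-0.111, 0.994, 0.005, -0.004]
ft_force: [-13.8, 10.9, -1.0]
grip_width: 0.0102
grasp_force: 58.3
```

```bash
python3 -c "
from h import *
o=get_obs();print(o['eef_pos'],o['tool_rot'],o['grip_width'],o['grasp_force'],o['ft_force'])"
```

```text
[0.47991235 0.25909989 0.13687743] [-0.11063765  0.99384097  0.00450378 -0.00437535] 0.010208878013661092 58.300010561943054 [-13.76469889  10.85995714  -0.95924246]
```

>>> {"fn": "send_rows", "kwargs": {"steps": "-1 0.0002 -0.0009 0.0042 0 0 0;-1 0.0002 -0.0009 0.0042 0 0 0;-1 0.0002 -0.0009 0.0042 0 0 0;-1 0.0002 -0.0009 0.0042 0 0 0;-1 0.0002 -0.0009 0.0042 0 0 0"}}

```text
clock: 9.88
eef_pos: [0.481, 0.254, 0.158]
tool_rot: [-0.11, 0.994, 0.004, -0.004]
ft_force: [-12.8, 7.9, -0.4]
grip_width: 0.0103
grasp_force: 58.3
```

>>> {"fn": "send_rows", "kwargs": {"steps": "-1 0.0003 -0.0014 0.004 0 0 0;-1 0.0003 -0.0014 0.004 0 0 0;-1 0.0003 -0.0014 0.004 0 0 0;-1 0.0003 -0.0014 0.004 0 0 0;-1 0.0003 -0.0014 0.004 0 0 0"}}

```text
clock: 10.3
eef_pos: [0.4828, 0.2462, 0.1783]
tool_rot: [-0.11, 0.994, 0.003, -0.004]
ft_force: [-11.9, 5.9, 0.0]
grip_width: 0.0097
grasp_force: 58.3
```

>>> {"fn": "send_rows", "kwargs": {"steps": "-1 0.0004 -0.002 0.0038 0 0 0;-1 0.0004 -0.002 0.0038 0 0 0;-1 0.0004 -0.002 0.0038 0 0 0;-1 0.0004 -0.002 0.0038 0 0 0;-1 0.0004 -0.002 0.0038 0 0 0"}}

```text
clock: 10.72
eef_pos: [0.4851, 0.2357, 0.1975]
tool_rot: [-0.11, 0.994, 0.003, -0.004]
ft_force: [-10.9, 4.3, 1.1]
grip_width: 0.0102
grasp_force: 58.3
```

>>> {"fn": "send_rows", "kwargs": {"steps": "-1 0.0005 -0.0025 0.0034 0 0 0;-1 0.0005 -0.0025 0.0034 0 0 0;-1 0.0005 -0.0025 0.0034 0 0 0;-1 0.0006 -0.0025 0.0035 0 0 0;-1 0.0006 -0.0025 0.0035 0 0 0"}}

```text
clock: 11.13
eef_pos: [0.488, 0.2227, 0.2149]
tool_rot: [-0.11, 0.994, 0.002, -0.003]
ft_force: [-10.8, 2.5, 0.2]
grip_width: 0.01
grasp_force: 58.3
```

>>> {"fn": "send_rows", "kwargs": {"steps": "-1 0.0006 -0.003 0.003 0 0 0;-1 0.0006 -0.003 0.003 0 0 0;-1 0.0006 -0.003 0.003 0 0 0;-1 0.0007 -0.003 0.0031 0 0 0;-1 0.0007 -0.003 0.0031 0 0 0"}}

```text
clock: 11.55
eef_pos: [0.4915, 0.2074, 0.2304]
tool_rot: [-0.11, 0.994, 0.002, -0.003]
ft_force: [-10.2, 1.7, 1.3]
grip_width: 0.0098
grasp_force: 58.3
```

>>> {"fn": "send_rows", "kwargs": {"steps": "-1 0.0007 -0.0033 0.0026 0 0 0;-1 0.0007 -0.0033 0.0026 0 0 0;-1 0.0007 -0.0034 0.0026 0 0 0;-1 0.0008 -0.0034 0.0026 0 0 0;-1 0.0008 -0.0034 0.0026 0 0 0"}}

```text
clock: 11.97
eef_pos: [0.4953, 0.1903, 0.2435]
tool_rot: [-0.109, 0.994, 0.002, -0.003]
ft_force: [-9.4, 2.2, 1.0]
grip_width: 0.0096
grasp_force: 58.3
```

>>> {"fn": "send_rows", "kwargs": {"steps": "-1 0.0008 -0.0037 0.0021 0 0 0;-1 0.0008 -0.0037 0.0021 0 0 0;-1 0.0008 -0.0037 0.0021 0 0 0;-1 0.0008 -0.0037 0.002 0 0 0;-1 0.0008 -0.0037 0.002 0 0 0"}}

```text
clock: 12.38
eef_pos: [0.4995, 0.1715, 0.254]
tool_rot: [-0.109, 0.994, 0.002, -0.002]
ft_force: [-8.7, 2.2, 1.1]
grip_width: 0.0099
grasp_force: 58.3
```

```bash
cat > two.py <<'E'
import sys
from h import *
def two(name,t,s):
    out=[]
    for n,(r0,r1,c0,c1) in(("top",t),("scene",s)):
        c=camera(n);np.savez(name+n+".npz",**c)
        out.append(cv2.resize(c["frame"][r0:r1,c0:c1],(400,int(400*(r1-r0)/(c1-c0))),interpolation=cv2.INTER_CUBIC))
    h=max(o.shape[0] for o in out)
    out=[cv2.copyMakeBorder(o,0,h-o.shape[0],0,0,cv2.BORDER_CONSTANT) for o in out]
    cv2.imwrite("pics/"+name+".png",np.hstack(out)[...,::-1])
E
python3 -c "
from two import *
two('v3',(165,275,225,345),(140,280,215,340))"
```

```text
(no output)
```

View pics/v3.png

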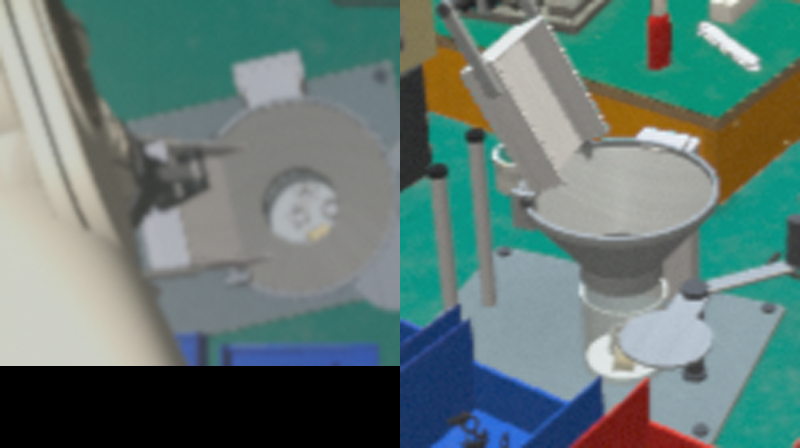

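Pan is at about 58° and looks empty. The throat (top crop (305,210)) shows bushings down in the jar. I'll raise the last bit, then lower.

>>> {"fn": "send_rows", "kwargs": {"steps": "-1 0.0009 -0.0039 0.0015 0 0 0;-1 0.0009 -0.0039 0.0015 0 0 0;-1 0.0009 -0.0039 0.0015 0 0 0;-1 0.0008 -0.0039 0.0015 0 0 0;-1 0.0008 -0.0039 0.0015 0 0 0"}}

```text
clock: 12.9
eef_pos: [0.5038, 0.1517, 0.2616]
tool_rot: [-0.109, 0.994, 0.001, -0.002]
ft_force: [-8.9, 0.2, 0.8]
grip_width: 0.0096
grasp_force: 58.3
```

>>> {"fn": "send_rows", "kwargs": {"steps": "-1 0 0 0 0 0 0;-1 0 0 0 0 0 0;-1 0 0 0 0 0 0;-1 0 0 0 0 0 0;-1 0 0 0 0 0 0"}}

```text
clock: 13.32
eef_pos: [0.5039, 0.1517, 0.2616]
tool_rot: [-0.109, 0.994, 0.001, -0.002]
ft_force: [-9.9, 1.4, 3.4]
grip_width: 0.01
grasp_force: 58.7
```

>>> {"fn": "send_rows", "kwargs": {"steps": "-1 -0.0017 0.0078 -0.003 0 0 0;-1 -0.0017 0.0078 -0.003 0 0 0;-1 -0.0017 0.0076 -0.0036 0 0 0;-1 -0.0016 0.0074 -0.0041 0 0 0;-1 -0.0016 0.0074 -0.0041 0 0 0"}}

```text
clock: 13.73
eef_pos: [0.4957, 0.1893, 0.2446]
tool_rot: [-0.109, 0.994, 0.001, -0.001]
ft_force: [-11.9, -0.7, 7.7]
grip_width: 0.0101
grasp_force: 60.6
```

>>> {"fn": "send_rows", "kwargs": {"steps": "-1 -0.0015 0.0067 -0.0052 0 0 0;-1 -0.0015 0.0067 -0.0052 0 0 0;-1 -0.0014 0.0064 -0.0056 0 0 0;-1 -0.0013 0.006 -0.0061 0 0 0;-1 -0.0013 0.006 -0.0061 0 0 0"}}

```text
clock: 14.15
eef_pos: [0.4883, 0.2221, 0.2159]
tool_rot: [-0.11, 0.994, 0.001, -0.002]
ft_force: [-10.5, 2.3, 4.7]
grip_width: 0.0102
grasp_force: 63.0
```

>>> {"fn": "send_rows", "kwargs": {"steps": "-1 -0.0011 0.005 -0.0069 0 0 0;-1 -0.0011 0.005 -0.0069 0 0 0;-1 -0.001 0.0045 -0.0072 0 0 0;-1 -0.0008 0.004 -0.0076 0 0 0;-1 -0.0008 0.004 -0.0076 0 0 0"}}

```text
clock: 14.57
eef_pos: [0.483, 0.2459, 0.1792]
tool_rot: [-0.11, 0.994, 0.003, -0.003]
ft_force: [-13.7, 5.0, 6.5]
grip_width: 0.0103
grasp_force: 65.3
```

>>> {"fn": "send_rows", "kwargs": {"steps": "-1 -0.0006 0.0029 -0.0081 0 0 0;-1 -0.0006 0.0029 -0.0081 0 0 0;-1 -0.0005 0.0023 -0.0082 0 0 0;-1 -0.0004 0.0018 -0.0084 0 0 0;-1 -0.0004 0.0017 -0.0084 0 0 0"}}

```text
clock: 14.98
eef_pos: [0.48, 0.259, 0.1374]
tool_rot: [-0.111, 0.994, 0.004, -0.003]
ft_force: [-13.5, 7.7, 2.0]
grip_width: 0.0099
grasp_force: 67.7
```

>>> {"fn": "send_rows", "kwargs": {"steps": "-1 0 0 0 0 0 0;-0.1 0 0 0 0 0 0;-0.1 0 0 0 0 0 0;-0.1 0 0 0 0 0 0;-0.1 0 0 0 0 0 0"}}

```text
clock: 15.4
eef_pos: [0.4858, 0.2554, 0.1371]
tool_rot: [-0.109, 0.994, 0.0, 0.001]
ft_force: [-0.7, -0.7, -0.0]
grip_width: 0.0384
grasp_force: 0.0
```

>>> {"fn": "send_rows", "kwargs": {"steps": "-0.1 0 0 0 0 0 0;-0.1 0 0 0.03 0 0 0;-0.1 0 0 0.03 0 0 0;-0.1 0 0 0.03 0 0 0;-0.1 0 0 0.03 0 0 0"}}

```text
clock: 15.82
eef_pos: [0.4846, 0.2552, 0.2573]
tool_rot: [-0.109, 0.994, -0.0, 0.0]
ft_force: [0.3, 0.3, 0.4]
grip_width: 0.0382
grasp_force: 0.0
```

```bash
python3 -c "
from two import *
two('v4',(190,265,245,345),(150,265,215,340))
W=cloud(dict(np.load('v4top.npz')));C=np.array([.5251,.066]);d=np.hypot(*(W[...,:2]-C).transpose(2,0,1))
m=(d<.026)&(W[...,2]<.09);print(m.sum(),np.percentile(W[...,2][m],[1,10,50,90,99]))
a=np.radians(12.4);R=np.array([[np.cos(a),-np.sin(a)],[np.sin(a),np.cos(a)]]);q=(W[...,:2]-C)@R
m=(abs(q[...,0])<.034)&(q[...,1]>.06)&(q[...,1]<.13);print('pan floor z',m.sum(),np.percentile(W[...,2][m],[1,50,90,99,100]))
for lo in(.055,.07,.09,.11,.13): k=m&(q[...,1]>lo)&(q[...,1]<lo+.02);print(lo,np.median(W[...,2][k]))
o=get_obs();print(o['eef_pos'],o['grip_width'],o['ft_force'])"
```

```text
253 [0.00922975 0.01147288 0.01604535 0.03647877 0.03925379]
pan floor z 893 [0.00806067 0.17651703 0.17943528 0.39803213 0.40071515]
0.055 0.17665777004830008
0.07 0.17638184714130617
0.09 0.17634287748672664
0.11 0.1767558862928058
0.13 nan
[0.48742843 0.25674192 0.26197128] 0.03862903667246691 [-0.25176429  0.75084379  0.56912803]
  return _methods._mean(a, axis=axis, dtype=dtype,
  ret = ret.dtype.type(ret / rcount)
```

View pics/v4.png

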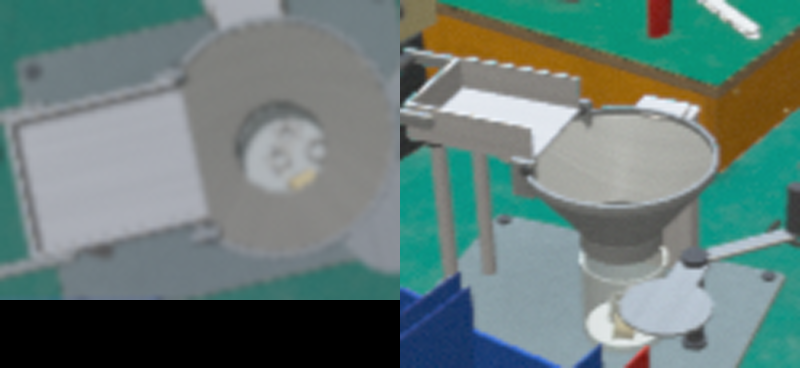

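The pan is level and empty, with its floor flat at z=0.176. Four bushings show inside the jar: three grey and one brass, at crop (288,130), (283,158), (317,150) and (300,178). Back to the lever.

>>> {"fn": "send_rows", "kwargs": {"steps": "-0.1 0.0124 -0.0292 0 0 0 -0.0777;-0.1 0.0124 -0.0292 0 0 0 -0.0777;-0.1 0.0124 -0.0292 0 0 0 -0.0777;-0.1 0.0124 -0.0292 0 0 0 -0.0777;-0.1 0.0124 -0.0292 0 0 0 -0.0777"}}

```text
clock: 16.33
eef_pos: [0.5467, 0.1081, 0.2552]
tool_rot: [0.087, 0.996, -0.0, -0.0]
ft_force: [0.6, 0.4, 0.1]
grip_width: 0.0384
grasp_force: 0.0
```

>>> {"fn": "send_rows", "kwargs": {"steps": "-0.1 0.0124 -0.0292 0 0 0 -0.0777;-0.1 0.0124 -0.0292 0 0 0 -0.0777;-0.1 0.0124 -0.0292 0 0 0 -0.0777;-0.1 0.0124 -0.0292 0 0 0 -0.0777;-0.1 0.0124 -0.0292 0 0 0 -0.0777"}}

```text
clock: 16.75
eef_pos: [0.6087, -0.0382, 0.2551]
tool_rot: [0.278, 0.961, -0.0, -0.0]
ft_force: [0.0, -0.3, 0.4]
grip_width: 0.0384
grasp_force: 0.0
```

>>> {"fn": "send_rows", "kwargs": {"steps": "-0.1 0 0 0 0 0 0;-0.1 0 0 -0.02 0 0 0;-0.1 0 0 -0.02 0 0 0;-0.1 0 0 0 0 0 0;-0.1 0 0 0 0 0 0"}}

```text
clock: 17.17
eef_pos: [0.6072, -0.0363, 0.2142]
tool_rot: [0.275, 0.961, -0.0, -0.002]
ft_force: [-0.2, -0.4, 0.4]
grip_width: 0.0383
grasp_force: 0.0
```

Good alignment. Going down 0.152 and gripping.

>>> {"fn": "send_rows", "kwargs": {"steps": "-0.1 0 0 -0.03 0 0 0;-0.1 0 0 -0.03 0 0 0;-0.1 0 0 -0.03 0 0 0;-0.1 0 0 -0.03 0 0 0;-0.1 0 0 -0.03 0 0 0"}}

```text
clock: 17.58
eef_pos: [0.6098, -0.0359, 0.0664]
tool_rot: [0.275, 0.961, 0.0, 0.002]
ft_force: [-0.1, -1.0, -0.1]
grip_width: 0.0385
grasp_force: 0.0
```

>>> {"fn": "send_rows", "kwargs": {"steps": "-1 0 0 0 0 0 0;-1 0 0 0 0 0 0;-1 0 0 0 0 0 0;-1 0 0 0 0 0 0;-1 0 0 0 0 0 0"}}

```text
clock: 18.0
eef_pos: [0.6072, -0.0369, 0.066]
tool_rot: [0.276, 0.961, -0.001, -0.001]
ft_force: [-4.1, -3.0, -9.1]
grip_width: 0.0122
grasp_force: 58.7
```

>>> {"fn": "send_rows", "kwargs": {"steps": "-1 -0.0038 -0.0055 0 0 0 -0.0785;-1 -0.0042 -0.0052 0 0 0 -0.0785;-1 -0.0046 -0.0048 0 0 0 -0.0785;-1 -0.005 -0.0044 0 0 0 -0.0785;-1 -0.0053 -0.004 0 0 0 -0.0785"}}

```text
clock: 18.42
eef_pos: [0.5857, -0.0598, 0.066]
tool_rot: [0.459, 0.888, 0.001, -0.0]
ft_force: [-1.2, -0.0, -12.2]
grip_width: 0.0119
grasp_force: 58.5
```

>>> {"fn": "send_rows", "kwargs": {"steps": "-1 -0.0056 -0.0036 0 0 0 -0.0785;-1 -0.0059 -0.0032 0 0 0 -0.0785;-1 -0.0061 -0.0027 0 0 0 -0.0785;-1 -0.0063 -0.0022 0 0 0 -0.0785;-1 -0.0065 -0.0017 0 0 0 -0.0785"}}

```text
clock: 18.83
eef_pos: [0.5556, -0.0735, 0.066]
tool_rot: [0.624, 0.782, 0.0, 0.0]
ft_force: [0.3, -0.9, -13.1]
grip_width: 0.0124
grasp_force: 58.4
```

>>> {"fn": "send_rows", "kwargs": {"steps": "-1 -0.0066 -0.0012 0 0 0 -0.0785;-1 -0.0066 -0.0007 0 0 0 -0.0785;-1 -0.0067 -0.0001 0 0 0 -0.0785;-1 -0.0067 0.0004 0 0 0 -0.0785;-1 -0.0066 0.0009 0 0 0 -0.0785"}}

```text
clock: 19.25
eef_pos: [0.5224, -0.0743, 0.0661]
tool_rot: [0.764, 0.645, 0.0, 0.0]
ft_force: [0.7, -1.5, -14.3]
grip_width: 0.012
grasp_force: 58.4
```

>>> {"fn": "send_rows", "kwargs": {"steps": "-1 -0.0065 0.0014 0 0 0 -0.0785;-1 -0.0064 0.0019 0 0 0 -0.0785;-1 -0.0062 0.0024 0 0 0 -0.0785;-1 -0.006 0.0029 0 0 0 -0.0785;-1 -0.0058 0.0034 0 0 0 -0.0785"}}

```text
clock: 19.67
eef_pos: [0.4917, -0.0623, 0.066]
tool_rot: [0.875, 0.484, 0.001, 0.001]
ft_force: [6.7, -4.3, -17.2]
grip_width: 0.0119
grasp_force: 58.8
```

>>> {"fn": "send_rows", "kwargs": {"steps": "-1 -0.0018 0.0012 0 0 0 -0.02;-1 -0.001 0.0007 0 0 0 0;-1 0 0 0 0 0 0;-1 0 0 0 0 0 0;-1 0 0 0 0 0 0"}}

```text
clock: 20.08
eef_pos: [0.492, -0.0625, 0.0662]
tool_rot: [0.879, 0.476, 0.002, 0.004]
ft_force: [8.5, -7.7, -23.4]
grip_width: 0.0119
grasp_force: 59.2
```

>>> {"fn": "send_rows", "kwargs": {"steps": "-0.1 0 0 0 0 0 0;-0.1 0 0 0 0 0 0;-0.1 0 0 0 0 0 0;-0.1 0 0 0 0 0 0;-0.1 0.001 -0.001 0 0 0 0"}}

```text
clock: 20.5
eef_pos: [0.4902, -0.061, 0.0671]
tool_rot: [0.879, 0.477, 0.001, 0.001]
ft_force: [0.2, 0.1, 0.6]
grip_width: 0.0382
grasp_force: 0.0
```

>>> {"fn": "send_rows", "kwargs": {"steps": "-0.1 0 0 0.03 0 0 0;-0.1 0 0 0.03 0 0 0;-0.1 0 0 0.04 0 0 0;-0.1 0 0 0.04 0 0 0;-0.1 0 0 0.04 0 0 0"}}

```text
clock: 20.92
eef_pos: [0.4889, -0.0611, 0.2481]
tool_rot: [0.879, 0.477, 0.0, 0.0]
ft_force: [1.1, -0.5, -0.2]
grip_width: 0.0384
grasp_force: 0.0
```

>>> {"fn": "send_rows", "kwargs": {"steps": "-0.1 -0.03 0.01 0.01 0 0 0;-0.1 -0.03 0.01 0.01 0 0 0;-0.1 -0.03 0.01 0 0 0 0;-0.1 -0.03 0.01 0 0 0 0;-0.1 -0.03 0.01 0 0 0 0"}}

```text
clock: 21.33
eef_pos: [0.3381, -0.0108, 0.2664]
tool_rot: [0.879, 0.477, 0.001, 0.0]
ft_force: [-0.6, 0.2, 0.4]
grip_width: 0.0387
grasp_force: 0.0
```

```bash
python3 -c "
from two import *
two('v5',(165,265,215,390),(150,290,190,350))
W=cloud(dict(np.load('v5top.npz')));S=cloud(dict(np.load('v5scene.npz')));P=np.array([.538,.0074])
for n,w in(('top',W),('scene',S)):
    p=w.reshape(-1,3);p=p[(p[:,2]>.1)&(p[:,2]<.145)&(np.hypot(p[:,0]-P[0],p[:,1]-P[1])>.07)&(np.hypot(p[:,0]-P[0],p[:,1]-P[1])<.1)&(p[:,1]<-.02)]
    print(n,len(p),np.median(p,0) if len(p) else '')
o=get_obs();print(o['eef_pos'],o['ft_force'],o['clock'])"
```

```text
top 31 [ 0.48856247 -0.06335377  0.13096862]
scene 83 [ 0.48691027 -0.06520199  0.1188995 ]
[ 0.33561582 -0.01033118  0.26667468] [ 0.51181987  0.30673964 -0.38372622] 21.4333
```

View pics/v5.png

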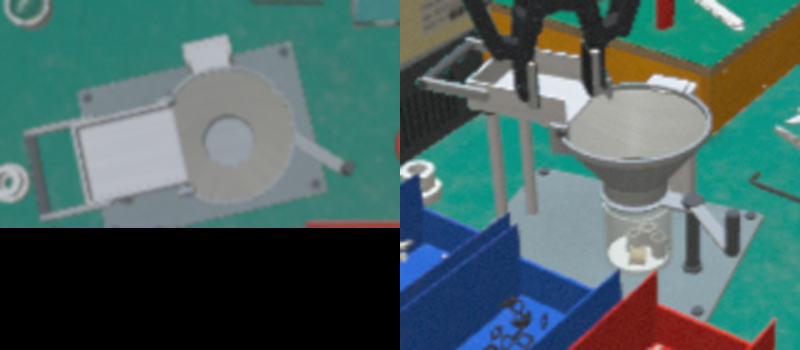

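The lever post is back at (0.4886, -0.0634), matching its start position to 0.1 mm. The gate plate covers the throat (top crop (228,140)), and the pan is level and empty. The jar stands under the throat with the bushings in it (scene crop (640,240)), and the gripper is clear of everything. Handing in.

```bash
python3 -c "
from workcell import *
print(job_done())"
```

```text
the job is handed in; nothing more can be done
None
```

I handed the job in at about 21.5 s. In the last camera views all four bushings are in the jar, the pan is level, the gate is closed, the jar is still under the funnel and the arm is clear; `job_done()` gave no verdict.

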